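# Hold the self-closing lid of the sample cooler half open

## Task

Take the amber bottle with the red cap off the lid of the sample cooler and stand it upright on the bench, clear of the cooler, with the lid still shut. Then lift the lid by its black handle bar to 45 degrees (give or take 7) and keep holding it there, still, so the cups inside can be read: the lid falls shut by itself, and the program finishes while holding it. Do not tip the bottle over and leave the other things on the bench where they are.

Things in the scene. Friction and masses are not known exactly. Their poses are not given: they have to be found in the camera images.
- cooler: White bench-top sample cooler, fixed to the bench; housing 150 mm deep (its x) by 130 mm wide (its y) by 75 mm high, origin at the centre of its underside on the bench. Its -x side with the small dark display and the handle faces roughly to the robot. It has a blue-rimmed clear lid, whose shut top surface is 83 mm above the bench.
- cooler_lid (a joint): Opening angle of the lid in rad: 0 shut, growing as the front edge rises, stop at 1.3. The hinge runs along the cooler's y at the rear edge. The lid's weight (0.2 to 0.33 kg) and a weak closing spring always push it shut: it never stays open by itself; about 2 to 5 N of lift at the handle carries it.
- lid_handle (a point): Middle of the lid's black round handle bar: 12 mm thick, 88 mm long along the cooler's y, carried by two steel posts 36 mm either side of its middle (8 mm thick). With the lid shut it lies 105 mm in front of the cooler's centre (cooler -x) and 111 mm above the bench, that is 29 mm ahead of the lid's front edge and 28 mm above its top; nothing is under the bar but the posts. It moves with the lid; seen from the hinge, shut, it lies at -180 mm in cooler x and +36 mm in z.
- lid_hinge (a point): Middle of the lid's hinge line: 75 mm behind the cooler's centre (+x of the cooler), 75 mm above the bench. The hinge line runs along the cooler's y. Fixed to the cooler; its axes are the cooler's.
- control_bottle: Amber glass bottle with red cap, 33 mm across up to 50 mm height, 62 mm high with its 23 mm cap, 24 to 42 g; origin at the centre of its underside, z up along the bottle. It starts standing on the cooler's lid.
- bench_timer: Bystander, to be left alone: white square bench timer, 66x66x18 mm; origin at the centre of its underside.
- label_roll: Bystander, to be left alone: white roll of labels lying flat, 68 mm across, 38 high; origin at the centre of its underside.
- marker: Bystander, to be left alone: blue and white marker lying on the bench, 135 mm long along its y, 17 thick; origin at the centre of its underside.
- vial: Bystander, to be left alone: white vial with purple cap, 25 mm across, 46 high; origin at the centre of its underside.
- wash_bottle: Bystander, to be left alone: white bottle with white cap and red band, 60 mm across, 128 high; origin at the centre of its underside.
- buffer_bottle: Bystander, to be left alone: white bottle with blue cap, 44 mm across, 78 high; origin at the centre of its underside.
- dropper_bottle: Bystander, to be left alone: white bottle with yellow cap, 28 mm across, 70 high; origin at the centre of its underside.

How it is judged:
On the way:
1. the amber bottle stands upright on the bench, let go and at rest, while the lid is still shut (under 5 degrees) (height (world z) of control_bottle between -0.006 and 0.006 m and angle between control_bottle's own z axis and vertical below 0.12 rad and contact force between the fingers and control_bottle below 0.05 N and linear speed of control_bottle below 0.02 m/s and value of joint cooler_lid below 0.087 rad), for 0.2 s.
At the end, for the whole second after the job is handed in: The lid is still at 45 degrees, give or take 7, held by the fingers (over 0.5 N) within 80 mm of the middle of its handle bar; the amber bottle stands upright (within 7 degrees) and at rest on the bench, let go and not touching the cooler (value of joint cooler_lid between 0.663225 and 0.907571 rad and velocity of joint cooler_lid between -0.1 and 0.1 rad/s and contact force between the fingers and cooler above 0.5 N and distance between the grasp point and lid_handle below 0.08 m and contact force between control_bottle and cooler below 0.05 N and height (world z) of control_bottle between -0.006 and 0.006 m and angle between control_bottle's own z axis and vertical below 0.12 rad and contact force between the fingers and control_bottle below 0.05 N and linear speed of control_bottle below 0.02 m/s); the arm keeps its last pose, push and grip.
It fails at once if the amber bottle is tipped over (more than 45 degrees) (angle between control_bottle's own z axis and vertical above 0.785 rad).
It fails at once if a bystander is pushed more than 25 mm from its place (distance of any of bench_timer, label_roll, marker, vial, wash_bottle, buffer_bottle, dropper_bottle from where it was at the start of the episode above 0.025 m).
It also fails if it takes over 51 s, if anything falls off the work surface, if the arm or the gripper's body presses on something with over 40 N, if the wrist force passes 120 N, or if a joint passes its speed limit or range.

## Robot

A 6-joint arm with a two-finger parallel gripper is mounted at the origin on a cart in front of the work surface, level with it; the furniture and walls round the work are solid. World frame = base frame: x ahead of the robot, y to its left, z up, the work surface at z = 0. Lengths are in m, angles in rad, forces in N, time in s.
With the tool pointing down it reaches from about 0.275 to 0.725 m from the base axis. Payload 15.9 kg.
Tool frame: the origin (TCP) lies on the mounting face of the last link; the fingertips stand 173 mm ahead of it and the grasp point (between the pads) lies 155 mm ahead of it; z points along the fingers, y is the line along which they close (so a half turn about z gives the same grasp; the last joint's range is limited). The gripper opens to 85 mm and grips with 20 to 120 N. Pads are 22 mm wide; open, the fingers measure 114 mm over their backs; the gripper's body (76 mm by 85 mm) begins 54 mm behind the grasp point. The pads swing forward as they close: fully open they stand 13 mm farther back than shut.
Start: joints at [1.131, 0.213, -0.034, 1.323, 0, 1.571], TCP at [0.213, 0.452, 0.405] pointing down, gripper open.
Joint ranges: [-2.98, 2.98], [-0.74, 1.72], [-1.14, 1.35], [-2.1, 2.04], [-1.57, 1.44], [-3.14, 3.14]. Speed limits (rad/s): [1.89, 1.89, 2.39, 2.57, 3.14, 3.14].

## Interface

Orientations are given as [roll, pitch, yaw] about the fixed x, y, z axes, in that order (R = Rz(yaw) Ry(pitch) Rx(roll)).
In Python, from workcell import manip, viewer gives the robot as it stands. Calls block until the motion is done:
- manip.move_pose(position, orientation): joint-space move of the TCP to a pose.
- manip.move_straight(position, ori=None, velocity=0.15): straight line of the TCP; ori=None keeps the orientation; velocity is the mean speed in m/s.
- manip.move_joints(angles): joint-space move.
- manip.move_gripper(opening): finger opening in m; the grip force is fixed at half the most; returns when the fingers have stopped.
- manip.pause(seconds).
- manip.inverse_kinematics(position, orientation): joint angles nearest the present ones, or None.
- viewer.read_camera(name): name is "side" or "top"; returns (picture, depth): 384x512x3 uint8, blue, green, red; 384x512 float32, m along the optical axis (not along the pixel's ray), 0 where there is no reading.
- viewer.calibration(name): a dict with "fx", "fy", "cx", "cy" (pixels), "view" (4x4, takes a point from world to camera coordinates). Camera axes: x right, y down, z forward; pixel columns grow to the right and rows downward; lengths in m; the calibration is good to about 2 mm. A picture is of the moment at which its call begins. calibration takes no time and is no camera call.
A pose or a line that the arm cannot do raises manip.MotionError and nothing moves.
- manip.close_job(): hands the job in; it is judged then, once.
Readings, each from a call of its own:
- manip.get_t(): time.
- manip.get_joint_positions(): joint angles.
- manip.get_dq(): joint speeds.
- manip.get_joint_efforts(): joint torques, N m.
- manip.get_tcp_pos(): TCP position.
- manip.get_ee_rot(): TCP orientation.
- manip.get_wrist_force(): force on the tool from outside, world axes, zero at the start.
- manip.get_wrist_torque(): the same for the moment, N m.
- manip.get_opening(): finger opening in m.
- manip.get_grip_force(): force on a finger pad.
Only numpy, scipy, OpenCV 4.12 (cv2) and the standard library are available. Lean on these libraries where they do the work, as an engineer would, in place of code of your own. Each camera call takes 0.05 s, during which the arm holds its last target. There are 200 camera calls.

## Working session

There is one attempt and no reset: what is moved stays moved. The work goes in short steps, each a Python script; the robot and the scene stay as the last script left them, time stands still between calls to the robot, and variables do not carry over. Pictures are saved under pics/ and viewed, at most 10 in all, crops included, and the job is handed in when it is done.

```bash
mkdir -p pics; ls
python3 - <<'E'
from workcell import manip, viewer
import cv2,numpy as np
for n in("top","side"):
    im,d=viewer.read_camera(n); cv2.imwrite(f"pics/{n}0.png",im); np.save(f"pics/{n}0.npy",d)
    c=viewer.calibration(n); print(n,c['fx'],c['cx'],c['cy'],np.round(np.linalg.inv(c['view']),3).tolist())
print(manip.get_ee_rot(),manip.get_t())
E
```

```text
pics
top 378.83076746324895 252.52405914312135 191.35865016580686 [[0.006, -0.976, 0.216, 0.3], [-1.0, -0.005, 0.002, 0.133], [-0.001, -0.216, -0.976, 1.388], [0.0, 0.0, 0.0, 1.0]]
side 350.49431689962734 259.2380954702678 198.55960657618235 [[0.974, -0.115, 0.197, 0.354], [-0.227, -0.571, 0.789, -0.684], [0.022, -0.813, -0.582, 0.734], [0.0, 0.0, 0.0, 1.0]]
[-3.14064448e+00  2.88328284e-06  2.70180692e+00] 0.1
```

View pics/top0.png

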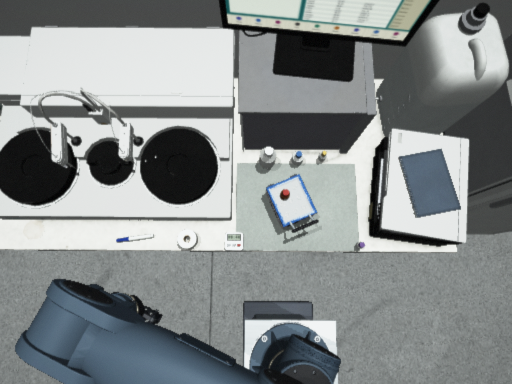

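View pics/side0.png

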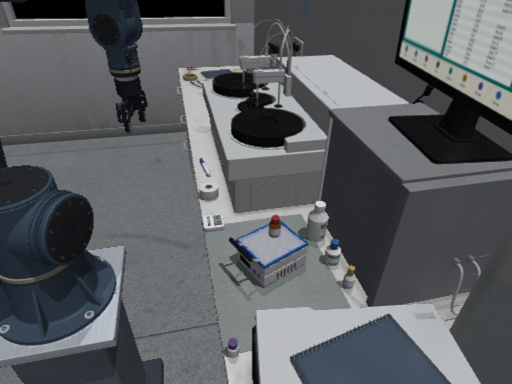

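Top view: the cooler is at about (292,200), the red cap at (285,194), the handle bar at about (304,226), and the bystanders lie around the mat. Side view: the cap is at (275,218) and the handle at about (240,249). I'll measure these next.

```bash
cat > h.py <<'E'
import cv2,numpy as np
from workcell import manip, viewer
def ray(n,p):
    c=viewer.calibration(n); M=np.linalg.inv(np.array(c['view']))
    d=M[:3,:3]@[(p[0]-c['cx'])/c['fx'],(p[1]-c['cy'])/c['fy'],1]; return M[:3,3],d/np.linalg.norm(d)
def plane(n,p,z):
    o,d=ray(n,p); return o+d*(z-o[2])/d[2]
def tri(pt,ps):
    o,d=ray("top",pt);o2,d2=ray("side",ps)
    s=np.linalg.lstsq(np.c_[d,-d2],o2-o,rcond=None)[0]
    a,b=o+d*s[0],o2+d2*s[1]; return (a+b)/2,np.linalg.norm(a-b)
def cap(n,im=None,box=None):
    if im is None: im=viewer.read_camera(n)[0]
    i=im.astype(int); m=((i[...,2]>90)&(i[...,2]>2.2*i[...,1])&(i[...,2]>2.2*i[...,0]))
    if box: b=np.zeros_like(m); b[box[1]:box[3],box[0]:box[2]]=1; m=m&b
    k,l,s,c=cv2.connectedComponentsWithStats(m.astype(np.uint8))
    j=1+np.argmax(s[1:,4]); return c[j],s[j]
E
python3 - <<'E'
from h import *
T=cv2.imread("pics/top0.png");S=cv2.imread("pics/side0.png")
ct=cap("top",T,(255,165,330,245));cs=cap("side",S,(225,200,320,290));print(ct,cs,tri(ct[0],cs[0]))
h=cv2.cvtColor(T,cv2.COLOR_BGR2HSV)
m=cv2.inRange(h,(100,120,60),(130,255,255));m[:165]=0;m[250:]=0;m[:,:255]=0;m[:,330:]=0
p=cv2.findNonZero(m);r=cv2.minAreaRect(p);print(r)
for q in cv2.boxPoints(r): print(q,plane("top",q,.083).round(4))
hs=cv2.cvtColor(S,cv2.COLOR_BGR2HSV)
a=cv2.resize(T[165:250,250:335],None,fx=6,fy=6,interpolation=cv2.INTER_CUBIC)
b=cv2.resize(S[195:290,220:315],(510,510),interpolation=cv2.INTER_CUBIC)
cv2.imwrite("pics/crop.png",np.hstack([cv2.resize(a,(400,400)),cv2.resize(b,(400,400))]))
E
```

```text
(array([285.32, 192.68]), array([283, 190,   6,   6,  25], dtype=int32)) (array([275.12, 217.56]), array([272, 216,   7,   4,  25], dtype=int32)) (array([0.57379839, 0.02467599, 0.1414612 ]), np.float64(0.004373122338212534))
((290.99273681640625, 199.9282684326172), (43.63544464111328, 36.522457122802734), 65.77225494384766)
[265.38672 187.52597] [0.6026 0.0901 0.083 ]
[298.69232 172.53845] [ 0.6581 -0.0287  0.083 ]
[316.59875 212.33057] [ 0.5148 -0.0882  0.083 ]
[283.29315 227.31808] [0.4618 0.0285 0.083 ]
```

View pics/crop.png

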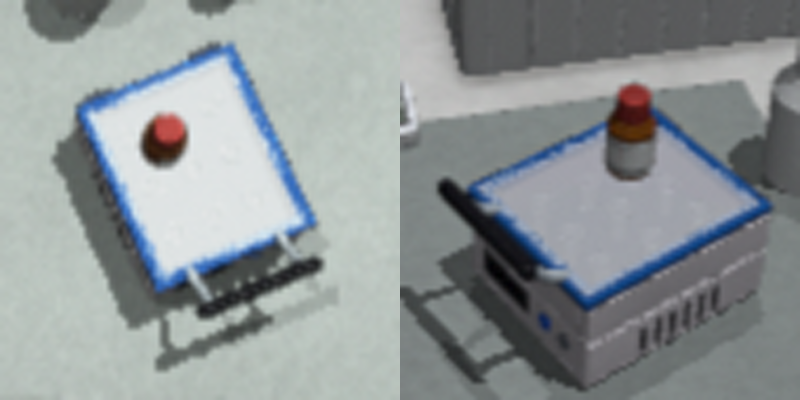

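Crop: the bar ends are at about (293.6,231.1) and (318,221.1) in the top view, and (230.7,239.4) and (251.6,259.1) in the side view. The bottle stands near the lid's rear-left.

Run:
```python
from h import *
a=tri((293.6,231.1),(230.7,239.4));b=tri((318,221.1),(251.6,259.1));print(a,b,(a[0]+b[0])/2)
for n,p in dict(timer=(233,241),roll=(188,240),vial=(361,246),wash=(268,155),buf=(297,157),drop=(322,156),matl=(236,250),matr=(358,250)).items(): print(n,plane("top",p,.02).round(3))
# cap top via top-view plane, base of lid rear corners height by two views
print(tri((250+233/4.706,165+44/4.706),(220+(655-400)/4.21,195+108/4.21)), tri((250+315/4.706,165+222/4.706),(220+370/4.21,195+207/4.21)))
def R(p,y): 
    try:
        q=manip.inverse_kinematics(p,[np.pi,0,y]); return None if q is None else np.round(q,2)
    except Exception as e: return e
for y in (1.997,-1.145):
    for p in ([.574,.025,.273],[.574,.025,.40],[.46,-.17,.19],[.42,.12,.19],[.464,-.043,.266],[.53,-.01,.39]): print(y,p,R(p,y))
```

```text
(array([ 0.44746831, -0.00391341,  0.11120499]), np.float64(0.0035188970547717375)) (array([ 0.48357555, -0.08716362,  0.1133671 ]), np.float64(0.007479647481017269)) [ 0.46552193 -0.04553852  0.11228604]
timer [0.419 0.205 0.02 ]
roll [0.422 0.367 0.02 ]
vial [ 0.404 -0.254  0.02 ]
wash [0.743 0.078 0.02 ]
buf [ 0.736 -0.031  0.02 ]
drop [ 0.741 -0.126  0.02 ]
matl [0.387 0.194 0.02 ]
matr [ 0.39  -0.243  0.02 ]
(array([ 0.60254613, -0.017526  ,  0.16916291]), np.float64(0.04979014609037718)) (array([ 0.56351175, -0.09496837,  0.14647856]), np.float64(0.11928124494386069))
1.997 [0.574, 0.025, 0.273] [ 0.04  0.42 -0.08  1.07  0.    1.19]
1.997 [0.574, 0.025, 0.4] [0.04 0.37 0.17 1.37 0.   1.19]
1.997 [0.46, -0.17, 0.19] [-0.35  0.34 -0.43  0.79  0.    0.79]
1.997 [0.42, 0.12, 0.19] [ 0.28  0.25 -0.57  0.75  0.    1.42]
1.997 [0.464, -0.043, 0.266] [-0.09  0.22 -0.39  0.96  0.    1.05]
1.997 [0.53, -0.01, 0.39] [-0.02  0.28  0.01  1.31  0.    1.13]
-1.145 [0.574, 0.025, 0.273] [ 0.04  0.42 -0.08  1.07  0.   -1.95]
-1.145 [0.574, 0.025, 0.4] [ 0.04  0.37  0.17  1.37  0.   -1.95]
-1.145 [0.46, -0.17, 0.19] [-0.35  0.34 -0.43  0.79  0.   -2.35]
-1.145 [0.42, 0.12, 0.19] [ 0.28  0.25 -0.57  0.75  0.   -1.72]
-1.145 [0.464, -0.043, 0.266] [-0.09  0.22 -0.39  0.96  0.   -2.09]
-1.145 [0.53, -0.01, 0.39] [-0.02  0.28  0.01  1.31  0.   -2.02]
```

Run:
```python
from h import *
O=[np.pi,0,1.997]; B=[.575,.024]
manip.move_pose([*B,.40],O); manip.move_gripper(.060)
manip.move_straight([*B,.275],velocity=.15)
f0=np.array(manip.get_wrist_force());print(f0,manip.get_t())
manip.move_gripper(.02); print("open",manip.get_opening(),manip.get_grip_force())
manip.move_straight([*B,.32],velocity=.1)
print(manip.get_opening(),manip.get_wrist_force(),manip.get_t())
im,_=viewer.read_camera("side"); cv2.imwrite("pics/s1.png",im[150:330,180:380].repeat(3,0).repeat(3,1))
```

```text
[0.77637508 0.42679512 0.45728026] 3.475
open 0.030473952088566156 58.6561739759054
0.030503940141029626 [-0.25504189  0.39028866  0.76385429] 4.4417
```

View pics/s1.png

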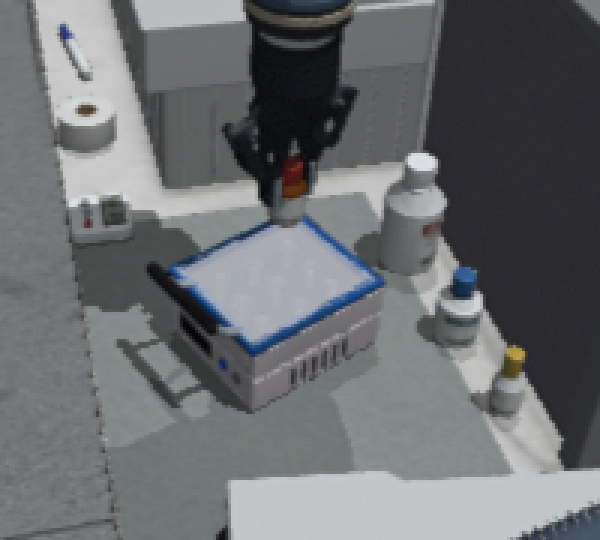

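The bottle is held upright at about crop (290,200), and the lid stayed shut. Now I'll place it to the right front of the cooler.

Run:
```python
from h import *
P=[.455,-.175]
manip.move_straight([*P,.32],velocity=.2)
manip.move_straight([*P,.205],velocity=.12)
manip.pause(.3); f0=np.array(manip.get_wrist_force())
z=.197
while z>.186:
    manip.move_straight([*P,z],velocity=.03); f=np.array(manip.get_wrist_force())-f0
    if f[2]>2: break
    z-=.001
print("z",z,f,manip.get_t())
manip.move_gripper(.060); manip.pause(.4)
manip.move_straight([*P,.32],velocity=.15)
manip.move_pose([.47,.05,.42],[np.pi,0,1.997])
print(manip.get_t())
im,_=viewer.read_camera("side"); cv2.imwrite("pics/s2.png",im[170:370,180:380].repeat(3,0).repeat(3,1))
im2,_=viewer.read_camera("top"); ca=cap("top",im2,(320,190,360,245));cb=cap("side",im,(215,240,320,340));print(ca,cb,tri(ca[0],cb[0]))
```

```text
z 0.193 [-0.93585173 -0.0666081   5.88431212] 8.625
11.3917Traceback (most recent call last):
  File "<stdin>", line 17, in <module>
  File "h.py", line 17, in cap
    j=1+np.argmax(s[1:,4]); return c[j],s[j]
        ~~~~~~~~~^^^^^^^^^
    return _wrapfunc(a, 'argmax', axis=axis, out=out, **kwds)
    return bound(*args, **kwds)
ValueError: attempt to get argmax of an empty sequence
```

View pics/s2.png

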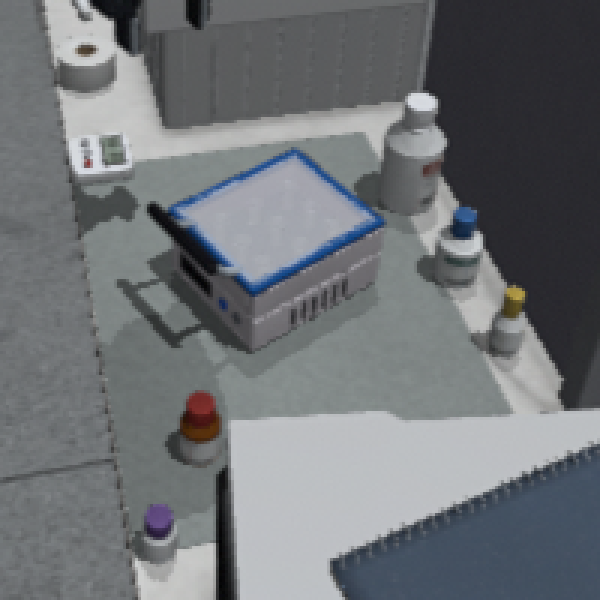

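The bottle stands upright at crop (200,430), clear of the cooler, and the lid is shut. For the lid, the tool will turn with it, starting leaned back 0.42 rad, so the bar doesn't have to slip in the pads. I'll check IK first, then grasp.

```bash
cat >> h.py <<'E'
from scipy.spatial.transform import Rotation as Ro
PHI=.42; H0=np.array([.4645,-.0445,.112]); LEAN=-.42
Rc=Ro.from_euler('z',PHI); HINGE=H0-Rc.apply([-.180,0,.036])
def pose(th,back=0.):
    h=HINGE+(Rc*Ro.from_euler('y',th)).apply([-.180,0,.036])
    R=Rc*Ro.from_euler('y',th+LEAN)*Ro.from_euler('xyz',[np.pi,0,np.pi/2])
    return h-R.apply([0,0,.155+back]), R.as_euler('xyz')
E
python3 - <<'E'
from h import *
print(HINGE)
for a in [(0,.1),(0,0),(.2,0),(.4,0),(.6,0),(.785,0)]:
    p,o=pose(*a); q=manip.inverse_kinematics(p,o); print(a,p.round(3),o.round(2),None if q is None else np.round(q,2))
E
```

```text
[0.62885601 0.02889688 0.076     ]
(0, 0.1) [ 0.37  -0.087  0.345] [2.72 0.   1.99] [-0.34 -0.19 -0.64  0.8   0.28  0.86]
(0, 0) [ 0.407 -0.07   0.254] [2.72 0.   1.99] [-0.26 -0.03 -0.77  0.5   0.26  0.94]
(0.2, 0) [ 0.443 -0.054  0.298] [2.92 0.   1.99] [-0.16  0.06 -0.51  0.82  0.12  1.  ]
(0.4, 0) [ 0.487 -0.034  0.334] [3.12 0.   1.99] [-0.07  0.2  -0.22  1.12  0.01  1.08]
(0.6, 0) [ 0.537 -0.012  0.36 ] [-2.96  0.    1.99] [-0.    0.4   0.09  1.43 -0.07  1.15]
(0.785, 0) [0.586 0.01  0.373] [-2.78 -0.    1.99] [ 0.05  0.62  0.45  1.74 -0.13  1.22]
```

Run:
```python
from h import *
p,o=pose(0,.1); manip.move_pose(p,o); manip.move_gripper(.040)
f0=np.array(manip.get_wrist_force())
p,_=pose(0,.0); manip.move_straight(p,velocity=.1)
print("approach",np.round(np.array(manip.get_wrist_force())-f0,1),manip.get_t())
im,_=viewer.read_camera("side"); cv2.imwrite("pics/s3.png",im[190:310,180:330].repeat(4,0).repeat(4,1))
```

```text
approach [0.9 0.4 0.5] 13.725
```

View pics/s3.png

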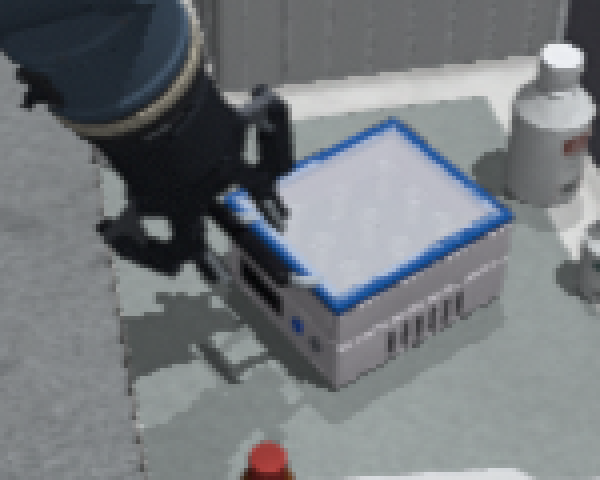

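The fingers straddle the bar between the posts at about crop (240,240), with no contact yet. Next I'll close and lift in arc steps.

Run:
```python
from h import *
f0=np.array(manip.get_wrist_force())
manip.move_gripper(.0); print("open",manip.get_opening(),manip.get_grip_force(),np.round(np.array(manip.get_wrist_force())-f0,1))
for th in np.linspace(0,.785,13)[1:]:
    p,o=pose(th); manip.move_straight(p,o,velocity=.06)
    f=np.array(manip.get_wrist_force())-f0; print(round(th,2),np.round(f,1),round(manip.get_opening(),4))
    if np.linalg.norm(f)>45 or manip.get_opening()<.006: print("stop");break
manip.pause(.3);print(manip.get_t(),np.round(np.array(manip.get_wrist_force())-f0,1))
im,_=viewer.read_camera("side"); cv2.imwrite("pics/s4.png",im[130:330,180:380].repeat(3,0).repeat(3,1))
```

```text
open 0.010010144920736992 58.45713794231415 [ 0.1 -1.2  2.7]
0.07 [ 2.2 -2.6 -1.6] 0.0096
0.13 [ 2.8 -3.4 -1.5] 0.0099
0.2 [ 3.4 -5.3 -1.4] 0.0102
0.26 [ 4.6 -6.1 -2.1] 0.0097
0.33 [ 4.6 -6.3 -1.8] 0.0099
0.39 [ 4.1 -7.1 -2.1] 0.01
0.46 [ 3.2 -6.7 -2.6] 0.01
0.52 [ 2.4 -8.  -0.8] 0.0098
0.59 [ 2.3 -8.2  0.1] 0.0098
0.65 [ 1.2 -9.5  0.1] 0.0099
0.72 [  0.2 -10.1   1.8] 0.0099
0.78 [ -0.6 -10.8   3.3] 0.01
20.1583 [-0.1 -9.9  1.7]
```

View pics/s4.png

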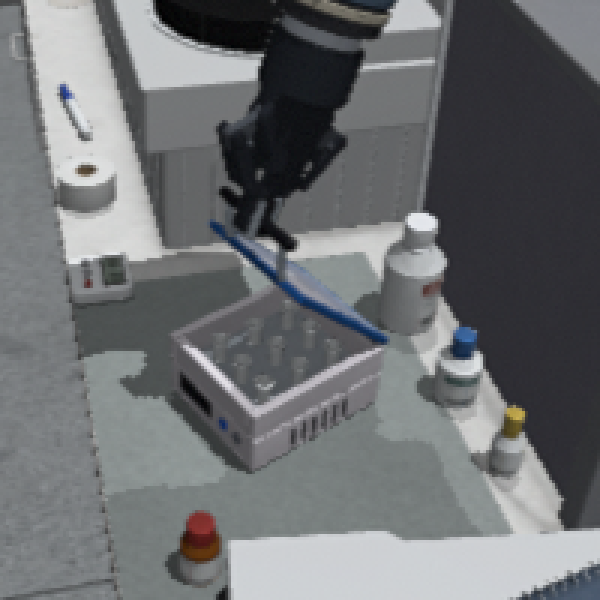

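The lid is open and held by the bar at about crop (265,215), with the bottle standing at (200,550). A quick check of the angle: compare the projected front lid corners with those seen at crop (213,222) and about (300,300).

Run:
```python
from h import *
c=viewer.calibration("side");V=np.array(c['view'])
for th in (.65,.785,.92):
  for l in ([-.151,.065,.004],[-.151,-.065,.004],[0,-.065,.004]):
    w=V@np.r_[HINGE+(Rc*Ro.from_euler('y',th)).apply(l),1]
    print(th,((c['fx']*w[0]/w[2]+c['cx']-180)*3).round(),((c['fy']*w[1]/w[2]+c['cy']-130)*3).round())
```

```text
0.65 193.0 238.0
0.65 287.0 318.0
0.65 384.0 342.0
0.785 206.0 219.0
0.785 301.0 297.0
0.785 384.0 342.0
0.92 221.0 201.0
0.92 317.0 277.0
0.92 385.0 342.0
```

The corners match an angle of about 0.78 rad, so I'm handing in.

Run:
```python
from workcell import manip
print(manip.get_opening(),manip.get_grip_force(),manip.get_t()); print(manip.close_job())
```

```text
0.009662533277727545 59.7823029756546 20.2083
the job is handed in; nothing more can be done
None
```

The amber bottle stands upright on the bench, clear of the cooler, and the job was handed in at about 20 s with the arm holding the lid by its bar at about 45° (camera check: about 0.78 rad); no verdict was returned.

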